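# Fit the burr to the flour mill and jog it with the service key

## Robot

A 6-joint arm with a two-finger parallel gripper is mounted at the origin on the work surface. World frame = base frame: x ahead of the robot, y to its left, z up, the work surface at z = 0. Lengths are in m, angles in degrees, forces in N, time in s.
With the tool pointing down it reaches from about 0.25 to 0.775 m from the base axis. Payload 8.9 kg.
Tool frame: the origin (TCP) lies at the very end of the fingers, on their centre line; the grasp point (between the pads) lies 19 mm behind it (grip_point_offset is the distance from the TCP to the grasp point, in m); z points along the fingers, y is the line along which they close (so a half turn about z gives the same grasp; the last joint's range is limited). The gripper opens to 85 mm and grips with 20 to 120 N. Pads are 22 mm wide; open, the fingers measure 114 mm over their backs; the gripper's body (76 mm by 85 mm) begins 54 mm behind the grasp point. The pads swing forward as they close: fully open they stand 13 mm farther back than shut.
Start: joints at [-7.981, 16.656, -8.789, 64.555, 0, 82.019], TCP at [0.525, 0, 0.231] pointing down, gripper open.
Joint ranges: [-144.48, 144.48], [-52.06, 99.96], [-74.48, 78.29], [-112.23, 115.85], [-86.99, 84.42], [-180, 180]. Speed limits (degrees/s): [127.2, 127.2, 159.86, 180, 180, 180].

## Interface

Orientations are given as [roll, pitch, yaw] about the fixed x, y, z axes, in that order (R = Rz(yaw) Ry(pitch) Rx(roll)).
In Python, from workcell import sense, snapshot, get_calibration, close_job, grip_point_offset gives the robot as it stands.
- The arm moves only by the tool send_rows, never from a script. Its argument "commands" is a list of rows, each a list of 3 entries, a list of its own where there are three numbers: the turn, a rotation vector about the world's x, y, z in degrees, then the shift along the world's x, y, z in m, then the finger opening in m, from 0 to 0.0854. In form: [[[wx, wy, wz], [dx, dy, dz], gripper], ...]. A call has 1 to 5 rows; each row shifts and turns the commanded pose from where the row before left it; what a row does not reach is not made up. A row lasts 1/12 s, in which the tool goes at most 41.7 mm and 7.16 degrees, less where a joint would pass 70% of its speed; a pose out of reach is approached as far as the arm can. A call is refused whole if a number of a shift passes 0.0417 or a number of a turn 7.16, either way. A call with a gripper value outside its range is refused whole. The fingers move at their own pace and stop on an object; "force" is the grip in N (left out, the last holds). Time passes only in rows, so rows that do not move let the fingers close. It gives the time, the measured TCP pose, the force, the opening and the grip force at its end, in the units of the state.
- sense(): the state, without advancing time (a new reading comes with each control period).
- snapshot(name): name is "scene" or "side" or "wrist"; returns the picture (384x512x3 uint8, red, green, blue); there is no depth.
- get_calibration(name): a dict with "K" (3x3 intrinsics, pixels), "cam_to_world" (4x4, takes a point from camera to world coordinates). Camera axes: x right, y up, looking along -z (the intrinsics and any distortion apply to the point x, -y, -z); pixel columns grow to the right and rows downward; lengths in m; the calibration is good to about 2 mm. A picture is of the moment at which its call begins: read the wrist's pose just before it. get_calibration takes no time and is no camera call; for the wrist camera it gives the pose at the moment of the call.
- close_job(): hands the job in; it is judged then, once.
The state is a dict: "time": time; "q": joint angles; "dq": joint speeds; "effort": joint torques, N m; "tool_pos": TCP position; "tcp_rot": TCP orientation; "contact_force": force on the tool from outside, world axes, zero at the start; "moment": the same for the moment, N m; "gripper_width": finger opening in m; "grasp_force": force on a finger pad.
Only numpy, scipy, OpenCV 4.12 (cv2) and the standard library are available. Lean on these libraries where they do the work, as an engineer would, in place of code of your own. Each camera call takes 0.05 s, during which the arm holds its last target. There are 200 camera calls.

## Task

The tabletop flour mill is open after cleaning: thread the steel burr ring onto the mill's spindle so that it sits fully down on its seat. Then take the service key out of its wooden block, push it fully home in the lock on the switch box (the pins are sticky, so wiggle it a little), turn it a quarter turn clockwise until it stops, and finish there, still gripping the key and holding it turned against its return spring. Do not shift the little jar or the cookie cutter standing among the things.

Things in the scene. Friction and masses are not known exactly. Their poses are not given: they have to be found in the camera images.
- burr: loose steel burr ring, 46 mm outer diameter, 24 mm high, with a straight 18 mm bore, about 0.2 kg, lying flat on the table; dark radial teeth on its upper face. Origin: centre of its underside, z axis up through the bore. Its yaw does not matter.
- mill: fixed round white mill base, 150 mm diameter, deck 45 mm above the table; at its centre a steel seat flange 60 mm across, 6 mm high, and from it an upright steel spindle of 14 mm diameter rising 34 mm above the seat (top 85 mm above the table; last 8 mm taper). Origin: centre of its underside. Mill and switch box may swap sides.
- seat (a point): centre of the mill's seat flange at the foot of the spindle, 51 mm above the table: the burr's underside rests here when fully down
- key: loose service key, 45 g, upright in its block: black bow 32 wide (x) by 10 mm thick (y), 9 to 38 mm above the origin; steel collar below it 20 by 10 mm, 0 to 9 mm; below that a flat blade 14 wide (x), 4 thick (y), 26 mm long, nose rounded. Origin: middle of the collar's underside (shoulder); z up, x along the blade's width. Works either way round. Grip the bow's flat faces, closing along key y.
- keyblock: fixed wooden key block, 60 by 50 mm, 34 mm high, with a slot 18 by 8 mm, 29 mm deep, in the middle of its top, long side along its x; the key stands in it, shoulder on the block's top, axes parallel to the block's. Origin: centre of its underside.
- switchbox: fixed grey switch box, 100 by 90 mm, 40 mm high; in the middle of its top a lock: a dark steel collar of 42 mm outer diameter and a brass turning plug inside it, both rising 30 mm above the box. Origin: centre of its underside.
- keyway (a point): middle of the keyway's mouth on top of the brass plug, 70 mm above the table, turning with it: x along its long side, z up. Keyway 16.5 by 6 mm, 28 mm deep. Key fully home: shoulder on the plug, key's origin at this point. Two sticky pins are met with the key about 5 and 14 mm in; a straight push past them takes 10 to 20 N, about half that while rocking the key 0.1 rad to and fro about its length
- plug (a joint): turn of the plug in rad: 0 at rest, grows clockwise seen from above, hard stop at 1.57. A spring turns it back when let go: 0.02 Nm at the start, 0.1 Nm at the stop. The key has 0.15 to 0.25 rad of play in the keyway, so it must be turned somewhat beyond a quarter turn (1.8 to 1.9 rad) to bring the plug to its stop.
- jar: small jar with a steel cap, 40 mm diameter, 65 mm high, standing between mill and switch box; leave it alone. Origin: centre of its underside.
- cutter: thin-walled steel cookie cutter ring, 42 mm outer diameter, 28 mm high, standing near the front between burr and key block; leave it alone. Origin: centre of its underside.
Not all that is in view belongs to the job. What is shaped like the burr but pink or turquoise is not meant.

How it is judged (in metres and radians):
On the way, in this order (a step that is already met when the one before it is completed fails the run):
1. the burr ring is threaded on the spindle, fully down on its seat (horizontal distance between burr and seat below 0.004 m and z of burr in the frame of seat below 0.003 m and angle between burr's own z axis and vertical below 0.08 rad), for 0.2 s.
2. the key is fully home in the lock, before it is turned (horizontal distance between key and keyway below 0.004 m and z of key in the frame of keyway below 0.003 m and value of joint plug below 0.5 rad), for 0.1 s.
At the end, for the whole second after the job is handed in: The burr lies on its seat (centred within 4 mm, no more than 3 mm up, tilt under 0.08 rad); the key's shoulder is within 4 mm of the plug's top and centre; their x axes agree within 0.4 rad; the plug is turned at least 1.4 rad (of 1.57) and held so by the fingers gripping the key (over 2 N) (all of step 1 and horizontal distance between key and keyway below 0.004 m and z of key in the frame of keyway below 0.004 m and angle between the x axis of key and the x axis of keyway, either way round below 0.4 rad and value of joint plug above 1.4 rad and contact force between the fingers and key above 2 N); the arm keeps its last pose, push and grip.
It fails at once if the jar or the cookie cutter is shifted by more than 30 mm (distance of any of jar, cutter from where it was at the start of the episode above 0.03 m).
It also fails if it takes over 61 s, if anything falls off the work surface, if the arm or the gripper's body presses on something with over 40 N, if the wrist force passes 120 N, or if a joint passes its speed limit or range.

## Working session

There is one attempt and no reset: what is moved stays moved. The work goes in short steps, Python scripts to look and compute and a tool call to move; the robot and the scene stay as the last step left them, time stands still between calls to the robot, and variables do not carry over. Pictures are saved under pics/ and viewed, at most 10 in all, crops included, and the job is handed in when it is done.

Besides the shell and the picture viewer there is one more tool, called after "Emit:" in YAML: its name, and indented under it one key for each argument. send_rows: Moves the arm, as the interface text tells. Its arguments: {"type":"object","properties":{"commands":{"type":"array"},"force":{"type":"number"}},"required":["commands"]}

```bash
ls; mkdir -p pics; python3 - <<'E'
from workcell import *
import cv2,numpy as np
for n in("scene","side"):
    im=snapshot(n); cv2.imwrite(f"pics/{n}0.png",im[:,:,::-1]); c=get_calibration(n); print(n,{k:np.round(v,4).tolist() if not isinstance(v,str) else v for k,v in c.items()})
im=snapshot("wrist");cv2.imwrite("pics/wrist0.png",im[:,:,::-1]); c=get_calibration("wrist");print({k:np.round(v,4).tolist() for k,v in c.items()})
print(sense(),grip_point_offset)
a=cv2.imread("pics/scene0.png");b=cv2.imread("pics/side0.png")
cv2.imwrite("pics/s0.png",cv2.resize(a,(800,600),interpolation=cv2.INTER_CUBIC))
E
```

```text
pics
scene {'K': [[350.502, 0.0, 255.5469], [0.0, 350.502, 187.8305], [0.0, 0.0, 1.0]], 'cam_to_world': [[0.7659, -0.5297, 0.3644, 0.8021], [0.6429, 0.6333, -0.4308, -0.3655], [-0.0026, 0.5643, 0.8256, 0.7395], [0.0, 0.0, 0.0, 1.0]]}
side {'K': [[435.1181, 0.0, 252.2253], [0.0, 435.1181, 183.4909], [0.0, 0.0, 1.0]], 'cam_to_world': [[-0.9963, 0.0318, -0.0802, 0.4323], [-0.0831, -0.6034, 0.7931, 0.7324], [-0.0232, 0.7968, 0.6038, 0.6396], [0.0, 0.0, 0.0, 1.0]]}
{'K': [[299.3364, 0.0, 253.3672], [0.0, 299.3364, 193.3353], [0.0, 0.0, 1.0]], 'cam_to_world': [[1.0, -0.0008, 0.0012, 0.5239], [0.0004, 0.9651, 0.262, 0.0662], [-0.0014, -0.262, 0.9651, 0.3737], [0.0, 0.0, 0.0, 1.0]]}
{'time': 0.15, 'q': array([-7.98033791e+00,  1.66812334e+01, -8.81845889e+00,  6.45536035e+01,
        1.47201250e-03,  8.20178477e+01]), 'dq': array([-0.05455855,  0.04087995,  0.14770103, -0.04891727, -0.07834952,
       -0.01681948]), 'effort': array([ 1.43475558e-03, -5.37369597e+01,  3.31521606e+01,  1.14745408e-02,
       -1.60248046e-04, -2.47105180e-05]), 'tool_pos': array([5.24701516e-01, 6.29090445e-05, 2.30884205e-01]), 'tcp_rot': array([-1.79947425e+02, -8.85864981e-03,  9.00018096e+01]), 'contact_force': array([-0.23129214,  0.20664059, -0.16975684]), 'moment': array([-0.00605687,  0.01376082,  0.02814036]), 'grasp_force': 0.0, 'gripper_width': 0.08565915677724463} 0.0187
```

View pics/s0.png

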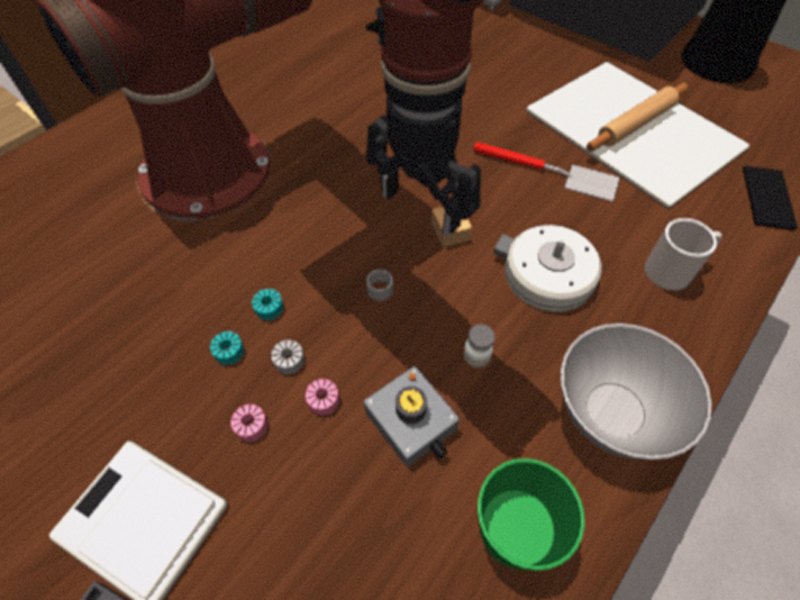

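View pics/wrist0.png

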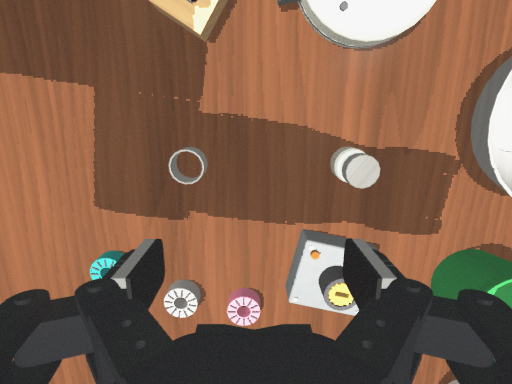

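The scene view (800 px) shows these burr look-alikes:
- Steel and white ring at (288,355). This is the burr.
- Turquoise rings at (267,303) and (227,347).
- Pink rings at (249,421) and (322,396).
- Cutter at (380,285).

In the wrist view the burr is at (181,300), the cutter at (188,166), the jar at about (355,168) and the lock at (341,293). The key block is partly hidden at the top left. I'll check the choice and the block in one mosaic.

```bash
cat > h.py <<'E'
from workcell import *
import cv2,numpy as np
def p2w(n,uv,z,c=None):
    c=c or get_calibration(n); K=np.array(c["K"]);T=np.array(c["cam_to_world"])
    uv=np.atleast_2d(np.array(uv,float))
    d=np.c_[(uv[:,0]-K[0,2])/K[0,0],-(uv[:,1]-K[1,2])/K[1,1],-np.ones(len(uv))]@T[:3,:3].T
    return T[:3,3]+d*((z-T[2,3])/d[:,2])[:,None]
def w2p(n,P,c=None):
    c=c or get_calibration(n); K=np.array(c["K"]);T=np.array(c["cam_to_world"])
    q=(np.atleast_2d(P)-T[:3,3])@T[:3,:3]; return np.c_[K[0,2]+K[0,0]*q[:,0]/-q[:,2],K[1,2]-K[1,1]*q[:,1]/-q[:,2]]
def snap(n,f):
    im=snapshot(n)[:,:,::-1].copy(); cv2.imwrite(f"pics/{f}.png",im); return im
E
python3 - <<'E'
from h import *
s=.64
print("burr scene",p2w("scene",[288*s,352*s],.024),"wrist",p2w("wrist",[181,300],.024))
print("lock",p2w("scene",[410*s,400*s],.07),p2w("wrist",[341,294],.07))
print("cutter",p2w("scene",[380*s,280*s],.028),p2w("wrist",[188,160],.028))
print("jar",p2w("scene",[482*s,336*s],.065),p2w("wrist",[362,171],.065))
print("mill spindle",p2w("scene",[560*s,245*s],.085),"block",p2w("scene",[450*s,225*s],.034))
a=cv2.imread("pics/side0.png"); 
for P in([.45,.1,.03],[.43,-.1,.02],[.6,.1,.05],[.55,-.1,.07]): print(P,w2p("side",P))
b=cv2.imread("pics/scene0.png")[190:270,150:250]
m=np.zeros((600,800,3),np.uint8); m[:384,:512]=a; m[384:,:270]=cv2.resize(b,(270,216),interpolation=3)
w=cv2.imread("pics/wrist0.png")[0:50,130:240]; m[390:590,275:715]=cv2.resize(w,(440,200),interpolation=3)
cv2.imwrite("pics/m1.png",m)
E
```

```text
burr scene [[ 0.42758825 -0.17766778  0.024     ]] wrist [[ 0.42654702 -0.17695713  0.024     ]]
lock [[ 0.6257612  -0.13636928  0.07      ]] [[ 0.62493008 -0.13674364  0.07      ]]
cutter [[0.44758562 0.00592276 0.028     ]] [[0.44753895 0.01244366 0.028     ]]
jar [[0.64112602 0.00568806 0.065     ]] [[0.63724178 0.00674002 0.065     ]]
mill spindle [[0.64487149 0.2039008  0.085     ]] block [[0.46610863 0.16642918 0.034     ]]
[0.45, 0.1, 0.03] [[276.73836617 235.22141042]]
[0.43, -0.1, 0.02] [[288.34672714 179.90838383]]
[0.6, 0.1, 0.05] [[201.85427535 224.88055068]]
[0.55, -0.1, 0.07] [[237.25829422 161.09390459]]
```

View pics/m1.png

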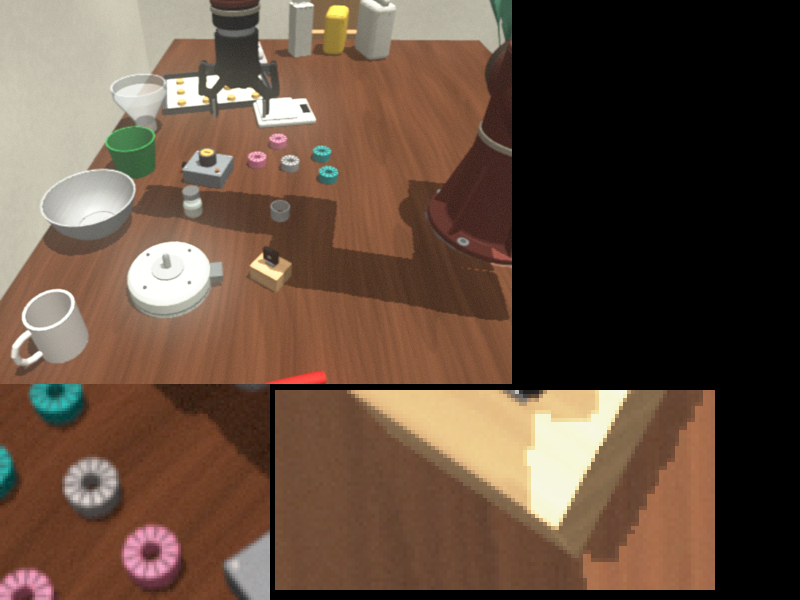

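The side view confirms the steel ring at (290,162), with pink at (257,158) and (278,141) and turquoise at (321,153) and (328,174). The block with the upright key is at (271,265), and the mill spindle is at (166,262). Next I'll work out the clearances and the block geometry.

```bash
python3 - <<'E'
from h import *
s=.64
b=np.array([.427,-.177])
for uv in([249,421],[227,347],[322,396],[267,303]):
    p=p2w("scene",np.array(uv)*s-[0,1.5],.024)[0,:2]; d=p-b; print(p.round(3),np.hypot(*d).round(3),np.degrees(np.arctan2(d[1],d[0])).round())
print("spindle side",p2w("side",[167,256],.085)," scene",p2w("scene",[559*s,243*s],.085))
print("key top side",p2w("side",[271,249],.072),"wrist block corner",p2w("wrist",[200,33],.034))
E
```

```text
[ 0.462 -0.283] 0.112 -72.0
[ 0.349 -0.227] 0.093 -147.0
[ 0.513 -0.193] 0.087 -10.0
[ 0.336 -0.136] 0.1 156.0
spindle side [[0.63690606 0.22008389 0.085     ]]  scene [[0.64163503 0.20638219 0.085     ]]
key top side [[0.45771878 0.17964968 0.072     ]] wrist block corner [[0.46863813 0.14453847 0.034     ]]
```

Emit:
send_rows:
  commands:
    - [[0,0,0],[-0.014,-0.0253,-0.018],0.065]
    - [[0,0,0],[-0.014,-0.0253,-0.018],0.065]
    - [[0,0,0],[-0.014,-0.0253,-0.018],0.065]
    - [[0,0,0],[-0.014,-0.0253,-0.018],0.065]
    - [[0,0,0],[-0.014,-0.0253,-0.018],0.065]

```text
time: 0.57
tool_pos: [0.4541, -0.1273, 0.1405]
tcp_rot: [180.0, 0.0, 90.0]
contact_force: [1.3, -0.9, -0.5]
gripper_width: 0.0646
grasp_force: 0.0
```

Emit:
send_rows:
  commands:
    - [[0,0,0],[-0.014,-0.0253,-0.018],0.065]
    - [[0,0,0],[-0.014,-0.0252,-0.018],0.065]
    - [[0,0,0],[0,0,-0.01],0.065]
    - [[0,0,0],[0,0,0],0.065]

```text
time: 0.9
tool_pos: [0.4249, -0.1773, 0.0934]
tcp_rot: [-179.8, -0.1, 89.8]
contact_force: [-0.5, 0.6, 0.4]
gripper_width: 0.065
grasp_force: 0.0
```

```bash
python3 - <<'E'
from h import *
print(sense()["tool_pos"],sense()["tcp_rot"])
c=get_calibration("wrist");im=snap("wrist","w2")
print(w2p("wrist",[.427,-.177,.024],c))
E
```

```text
[ 0.42493002 -0.17733012  0.0933884 ] [-1.79817486e+02 -1.10027101e-01  8.98301497e+01]
[[257.72547353 204.2490272 ]]
```

View pics/w2.png

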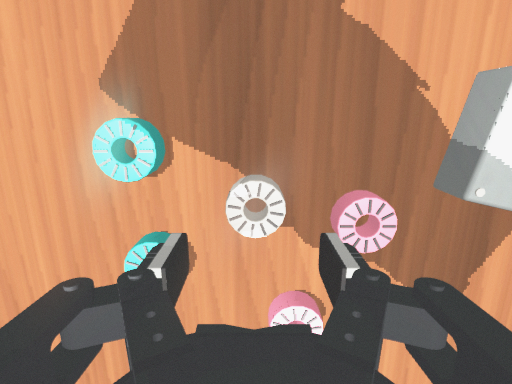

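The burr's top is at (256,208), predicted at (258,204), so about 2–3 mm farther in −y. I'll descend and grip.

Emit:
send_rows:
  commands:
    - [[0,0,0],[0.001,-0.0015,-0.03],0.065]
    - [[0,0,0],[0,-0.0005,-0.03],0.065]
    - [[0,0,0],[0,0,-0.02],0.065]
    - [[0,0,0],[0,0,-0.011],0.065]
    - [[0,0,0],[0,0,0],0.065]
  force: 50

```text
time: 1.37
tool_pos: [0.4275, -0.1776, 0.003]
tcp_rot: [-179.9, -0.1, 90.1]
contact_force: [-0.6, 0.3, 0.2]
gripper_width: 0.0647
grasp_force: 0.0
```

Emit:
send_rows:
  commands:
    - [[0,0,0],[0,0,0],0.03]
    - [[0,0,0],[0,0,0],0.03]
    - [[0,0,0],[0,0,0],0.03]
    - [[0,0,0],[0,0,0],0.03]
  force: 50

```text
time: 1.7
tool_pos: [0.4288, -0.179, 0.0057]
tcp_rot: [179.9, 0.0, 90.0]
contact_force: [-2.0, 3.5, 7.4]
gripper_width: 0.0438
grasp_force: 52.2
```

Emit:
send_rows:
  commands:
    - [[0,0,0],[0,0,0.02],0.03]
    - [[0,0,0],[0,0,0.035],0.03]
    - [[0,0,0],[0,0,0.035],0.03]
    - [[0,0,0],[0,0,0.035],0.03]
    - [[0,0,0],[0.01,0.02,0.03],0.03]

```text
time: 2.12
tool_pos: [0.4379, -0.161, 0.1626]
tcp_rot: [179.9, 0.2, 89.9]
contact_force: [1.2, -0.7, -2.6]
gripper_width: 0.0435
grasp_force: 52.8
```

Emit:
send_rows:
  commands:
    - [[0,0,0],[0.019,0.035,0],0.03]
    - [[0,0,0],[0.019,0.035,0],0.03]
    - [[0,0,0],[0.019,0.035,0],0.03]
    - [[0,0,0],[0.019,0.035,0],0.03]
    - [[0,0,0],[0.019,0.035,0],0.03]

```text
time: 2.53
tool_pos: [0.5339, 0.018, 0.1605]
tcp_rot: [179.9, 0.0, 90.0]
contact_force: [1.5, -1.5, -2.5]
gripper_width: 0.0434
grasp_force: 52.8
```

Emit:
send_rows:
  commands:
    - [[0,0,0],[0.019,0.035,0],0.03]
    - [[0,0,0],[0.019,0.035,0],0.03]
    - [[0,0,0],[0.019,0.035,0],0.03]
    - [[0,0,0],[0.019,0.035,0],0.03]
    - [[0,0,0],[0.01,0.019,0],0.03]

```text
time: 2.95
tool_pos: [0.6205, 0.1792, 0.1601]
tcp_rot: [179.9, -0.1, 90.1]
contact_force: [-0.9, -0.9, -2.3]
gripper_width: 0.0434
grasp_force: 52.8
```

Emit:
send_rows:
  commands:
    - [[0,0,0],[0.018,0.025,0],0.03]
    - [[0,0,0],[0,0,0],0.03]
    - [[0,0,0],[0,0,0],0.03]

```text
time: 3.2
tool_pos: [0.6373, 0.2015, 0.1594]
tcp_rot: [180.0, -0.0, 90.1]
contact_force: [0.1, 0.2, -2.7]
gripper_width: 0.0434
grasp_force: 52.9
```

```bash
python3 - <<'E'
from h import *
print(sense()["tool_pos"],sense()["tcp_rot"],sense()["contact_force"])
c=get_calibration("wrist");im=snap("wrist","w3"); np.savez("w3.npz",**{k:c[k] for k in("K","cam_to_world")})
print(w2p("wrist",[.64,.21,.085],c), w2p("wrist",sense()["tool_pos"]+[0,0,.02],c))
print("block centre est in view", w2p("wrist",[.46,.17,.034],c))
E
```

```text
[0.6373014  0.20150976 0.15943322] [ 1.79971688e+02 -6.94796740e-03  9.01217837e+01] [ 0.12237555  0.2113212  -2.67891069]
[[258.19626883 191.7005202 ]] [[254.21510621 265.30895547]]
block centre est in view [[ 67.5554483  218.14274539]]
```

View pics/w3.png

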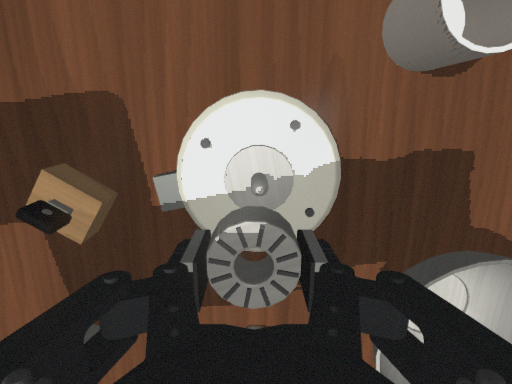

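The wrist view shows the burr held straight, with its bore at (255,265), which matches the TCP projection. The flange centre is at about (259,179) and the spindle tip at about (260,187). The key block is at about (73,203), with the bow at (45,215). I'll zoom in on both.

```bash
python3 - <<'E'
from h import *
c=dict(np.load("w3.npz"))
im=cv2.imread("pics/w3.png")
m=np.zeros((480,800,3),np.uint8)
m[:480,:400]=cv2.resize(im[139:235,219:299],(400,480),interpolation=3)
m[:400,400:]=cv2.resize(im[155:255,15:115],(400,400),interpolation=3)
cv2.imwrite("pics/m4.png",m)
print("flange",p2w("wrist",[259,179],.051,c),"tip",p2w("wrist",[260,187],.085,c), "deck", p2w("wrist",[259,171],.045,c))
E
```

```text
flange [[0.64120586 0.21225118 0.051     ]] tip [[0.64132364 0.21363941 0.085     ]] deck [[0.64127134 0.21806824 0.045     ]]
```

View pics/m4.png

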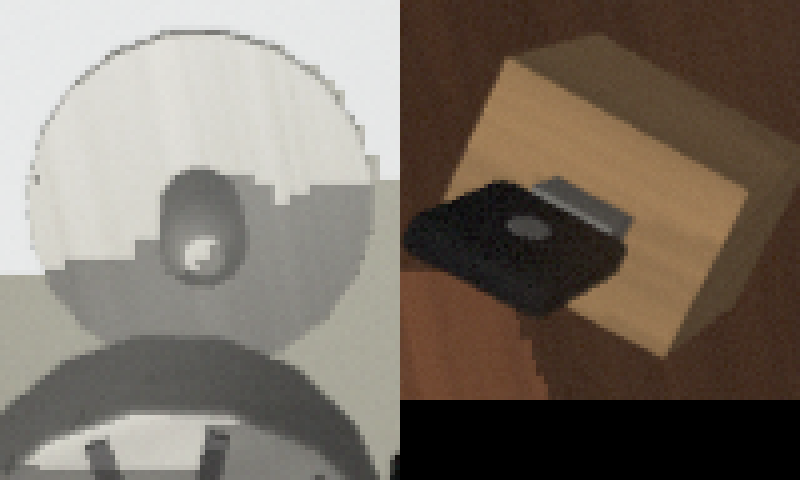

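Emit:
send_rows:
  commands:
    - [[0,0,0],[0.0035,0.0105,0],0.03]
    - [[0,0,0],[0,0,-0.025],0.03]
    - [[0,0,0],[0,0,-0.025],0.03]
    - [[0,0,0],[0,0,-0.01],0.03]
    - [[0,0,0],[0,0,0],0.03]

```text
time: 3.67
tool_pos: [0.6384, 0.2097, 0.097]
tcp_rot: [-179.7, 0.1, 90.0]
contact_force: [-0.9, 0.2, -2.7]
gripper_width: 0.0434
grasp_force: 52.8
```

```bash
python3 - <<'E'
from h import *
c=dict(np.load("w3.npz"))
P=p2w("wrist",[[41.25,169.5],[101.75,202],[81.25,244.25]],.034,c); print(P.round(4))
e=np.diff(P,axis=0);print(np.linalg.norm(e,axis=1),np.degrees(np.arctan2(e[:,1],e[:,0])),"centre",(P[0]+P[2])/2)
print("key top hole px -> ", p2w("wrist",[15+128/4,155+228/4],.072,c))
print(sense()["tool_pos"])
E
```

```text
[[0.4436 0.2168 0.034 ]
 [0.4946 0.1861 0.034 ]
 [0.469  0.1431 0.034 ]]
[0.05950452 0.05002885] [ -31.07602688 -120.69999222] centre [0.4563066  0.17995117 0.034     ]
key top hole px ->  [[0.46914933 0.18907894 0.072     ]]
[0.63840844 0.20967586 0.09695269]
```

Emit:
send_rows:
  commands:
    - [[0,0,0],[0.001,0.001,0],0.03]
    - [[0,0,0],[0,0,0],0.03]
    - [[0,0,0],[0,0,0],0.03]

```text
time: 3.92
tool_pos: [0.6426, 0.2117, 0.1011]
tcp_rot: [179.8, -0.0, 90.0]
contact_force: [0.6, 0.1, -3.0]
gripper_width: 0.0435
grasp_force: 52.8
```

Emit:
send_rows:
  commands:
    - [[0,0,0],[0,0,0],0.03]
    - [[0,0,0],[0,0,0],0.03]
    - [[0,0,0],[0,0,0],0.03]

```text
time: 4.17
tool_pos: [0.6417, 0.2115, 0.0998]
tcp_rot: [180.0, -0.0, 90.0]
contact_force: [0.4, -0.3, -2.9]
gripper_width: 0.0435
grasp_force: 52.8
```

Emit:
send_rows:
  commands:
    - [[0,0,0],[0,0,0],0.03]

```text
time: 4.25
tool_pos: [0.6416, 0.2115, 0.0996]
tcp_rot: [180.0, -0.0, 90.0]
contact_force: [0.5, -0.1, -2.4]
gripper_width: 0.0433
grasp_force: 52.8
```

```bash
python3 - <<'E'
from h import *
c=get_calibration("wrist");im=snap("wrist","w5"); t=sense()["tool_pos"];print(t)
print(p2w("wrist",[[255,265]],t[2]+.018,c), w2p("wrist",[.6413,.212,.085],c),w2p("wrist",[.6413,.212,.051],c))
m=cv2.resize(im[130:330,180:340],(640,800)[:2] and (480,600),interpolation=3); cv2.imwrite("pics/w5c.png",m)
E
```

```text
[0.64152599 0.21150007 0.09945165]
[[0.6414422  0.20945082 0.11745165]] [[254.46019618 232.59554231]] [[254.28777019 213.00233809]]
```

View pics/w5c.png

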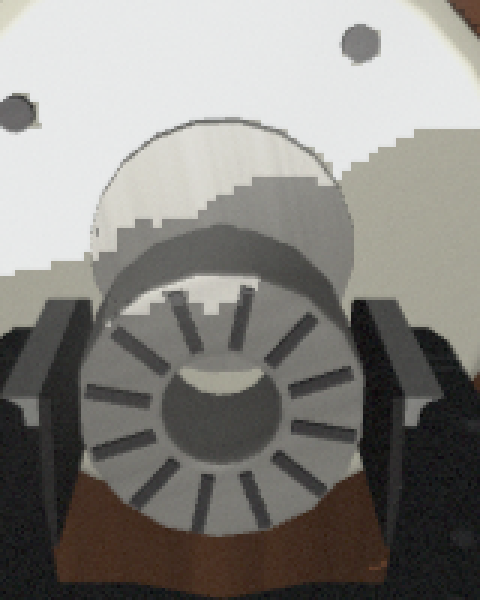

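The bore is at about (254,266) and the flange centre at about (253.8,212). In the same camera frame the burr needs about 1.8 mm more in +y.

Emit:
send_rows:
  commands:
    - [[0,0,0],[-0.0003,0.0018,0],0.03]
    - [[0,0,0],[0,0,-0.004],0.03]
    - [[0,0,0],[0,0,-0.006],0.03]
    - [[0,0,0],[0,0,-0.006],0.03]
    - [[0,0,0],[0,0,0],0.03]

```text
time: 4.72
tool_pos: [0.6401, 0.2131, 0.0813]
tcp_rot: [-179.8, 0.0, 90.0]
contact_force: [0.5, 0.3, -3.7]
gripper_width: 0.0438
grasp_force: 52.9
```

Emit:
send_rows:
  commands:
    - [[0,0,0],[0,0,0],0.03]

```text
time: 4.8
tool_pos: [0.6407, 0.2132, 0.0824]
tcp_rot: [-179.9, 0.0, 90.0]
contact_force: [-0.3, -0.6, -1.8]
gripper_width: 0.0436
grasp_force: 52.9
```

Emit:
send_rows:
  commands:
    - [[0,0,0],[0,0,-0.008],0.03]
    - [[0,0,0],[0,0,-0.008],0.03]
    - [[0,0,0],[0,0,-0.005],0.03]
    - [[0,0,0],[0,0,0],0.03]
    - [[0,0,0],[0,0,0],0.03]

```text
time: 5.22
tool_pos: [0.6408, 0.2132, 0.0617]
tcp_rot: [-179.9, 0.0, 90.0]
contact_force: [-0.1, -0.2, -3.1]
gripper_width: 0.0431
grasp_force: 52.8
```

Emit:
send_rows:
  commands:
    - [[0,0,0],[0,0,-0.003],0.03]
    - [[0,0,0],[0,0,-0.001],0.03]
    - [[0,0,0],[0,0,0],0.03]

```text
time: 5.47
tool_pos: [0.6411, 0.2133, 0.0582]
tcp_rot: [-180.0, 0.0, 90.0]
contact_force: [0.2, 0.0, -2.7]
gripper_width: 0.0437
grasp_force: 52.9
```

Emit:
send_rows:
  commands:
    - [[0,0,0],[0,0,-0.001],0.03]
    - [[0,0,0],[0,0,-0.001],0.03]
    - [[0,0,0],[0,0,-0.001],0.03]
    - [[0,0,0],[0,0,0],0.03]

```text
time: 5.8
tool_pos: [0.6414, 0.2134, 0.0568]
tcp_rot: [179.9, -0.0, 90.0]
contact_force: [-3.7, -1.3, 9.7]
gripper_width: 0.0434
grasp_force: 54.1
```

The burr is seated: there is about 12 N of contact at the expected height. I'll release and lift.

Emit:
send_rows:
  commands:
    - [[0,0,0],[0,0,0.0005],0.065]
    - [[0,0,0],[0,0,0],0.065]
    - [[0,0,0],[0,0,0],0.065]
    - [[0,0,0],[0,0,0.01],0.065]
    - [[0,0,0],[0,0,0.03],0.065]

```text
time: 6.22
tool_pos: [0.6383, 0.2126, 0.0924]
tcp_rot: [-179.6, 0.1, 90.0]
contact_force: [0.8, -0.3, 0.3]
gripper_width: 0.0652
grasp_force: 0.0
```

Emit:
send_rows:
  commands:
    - [[0,0,0],[0,0,0.035],0.065]
    - [[0,0,7],[0,0,0.025],0.065]
    - [[0,0,7],[-0.02,0,0],0.065]
    - [[0,0,7],[-0.025,0,0],0.065]
    - [[0,0,7],[-0.03,-0.008,0],0.065]

```text
time: 6.63
tool_pos: [0.5666, 0.2061, 0.1568]
tcp_rot: [179.8, 0.0, 118.4]
contact_force: [-0.6, -0.9, -0.3]
gripper_width: 0.0652
grasp_force: 0.0
```

Emit:
send_rows:
  commands:
    - [[0,0,7],[-0.03,-0.008,0],0.06]
    - [[0,0,7],[-0.03,-0.008,0],0.06]
    - [[0,0,7],[-0.03,-0.008,0],0.06]
    - [[0,0,7],[-0.02,-0.001,0],0.06]
    - [[0,0,3],[0,0,0],0.06]

```text
time: 7.05
tool_pos: [0.4521, 0.1798, 0.1565]
tcp_rot: [-179.9, -0.1, 149.4]
contact_force: [0.3, 0.5, 0.8]
gripper_width: 0.0598
grasp_force: 0.0
```

Emit:
send_rows:
  commands:
    - [[0,0,0],[0,0,0],0.06]
    - [[0,0,0],[0,0,0],0.06]
    - [[0,0,0],[0,0,0],0.06]

```text
time: 7.3
tool_pos: [0.4571, 0.1805, 0.1563]
tcp_rot: [180.0, 0.0, 148.9]
contact_force: [-0.1, 0.7, -0.1]
gripper_width: 0.0599
grasp_force: 0.0
```

```bash
python3 - <<'E'
from h import *
print(sense()["tool_pos"],sense()["tcp_rot"],sense()["q"])
c=get_calibration("wrist");im=snap("wrist","w6");np.savez("w6.npz",**{k:c[k] for k in("K","cam_to_world")}); sc=snap("scene","s6")
a=np.radians(-31);R=np.array([[np.cos(a),-np.sin(a)],[np.sin(a),np.cos(a)]])
C=np.array([[-.03,-.025],[.03,-.025],[.03,.025],[-.03,.025]])@R.T+[.4563,.18]
print(w2p("wrist",np.c_[C,[.034]*4],c)); print("key top",w2p("wrist",[.4563,.18,.072],c))
cw=get_calibration("scene"); u=w2p("scene",[.641,.2125,.06],cw)[0].astype(int); print(u)
m=np.zeros((384,800,3),np.uint8);m[:,:512]=im;m[:280,512:792]=cv2.resize(sc[u[1]-35:u[1]+35,u[0]-35:u[0]+35],(280,280),interpolation=3);cv2.imwrite("pics/m6.png",m)
E
```

```text
[0.45712    0.1804509  0.15625649] [1.79955040e+02 4.89859867e-02 1.48875762e+02] [ 1.30125864e+01  1.63317467e+01 -2.12114060e+01  5.23903820e+01
 -1.84567839e-03  4.41368041e+01]
[[224.69563487 154.75267887]
 [226.41520145 218.58856939]
 [279.67831633 218.5013334 ]
 [281.11813966 154.6530535 ]]
key top [[252.91034647 199.26025046]]
[356 160]
```

View pics/m6.png

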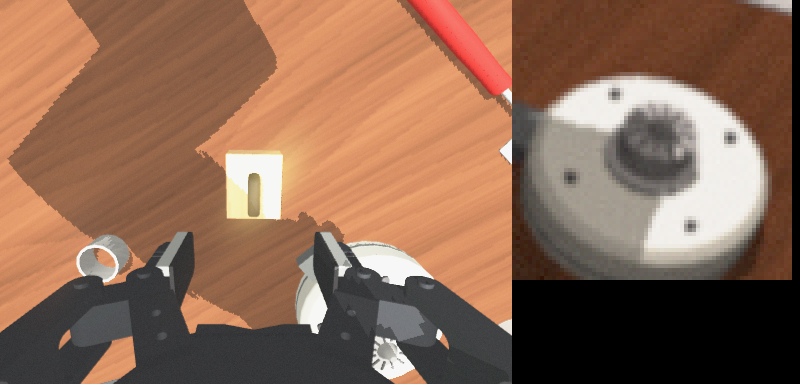

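The scene crop shows the burr down on its seat. In the wrist view the block spans (226–282, 153–219) as predicted. An elongated shape at about (254,195) fits the bow seen from above, where I predicted (253,199). I'll check numerically whether it is the key.

```bash
python3 - <<'E'
from h import *
im=cv2.imread("pics/w6.png"); g=im.sum(2)//3
print("row195",g[195,236:272]); print("row182",g[182,236:272]); print("col253",g[150:226,253]); print(im[195,253],im[210,253])
c=dict(np.load("w6.npz"))
for z in(.072,.043,.034):
    a=np.radians(-31);u=np.array([np.cos(a),np.sin(a),0]);o=np.array([.4563,.18,z])
    print(z,w2p("wrist",[o-.016*u,o+.016*u,o-.009*u,o+.009*u],c).round(1).tolist())
s=snap("side","sd6"); 
for z in (.045,.055,.065): p=w2p("side",[.4563,.18,z])[0].astype(int); print(p,s[p[1],p[0]])
b=cv2.imread("pics/side0.png")
for z in (.045,.055,.065): p=w2p("side",[.4563,.18,z])[0].astype(int); print(p,b[p[1],p[0]])
E
```

```text
row195 [225 225 225 225 222 221 222 222 223 225 223 200 139 146 151 159 162 164
 165 167 164 160 155 161 201 229 236 246 246 246 246 246 246 246 246 246]
row182 [246 246 246 246 246 245 246 246 246 246 246 245 124 132 140 146 148 150
 155 158 159 160 157 158 201 236 246 246 246 246 246 246 246 246 246 246]
col253 [177 185 183 184 220 246 246 246 246 246 246 246 246 246 246 246 246 246
 246 246 246 246 245 119 120 122 121 125 128 134 142 144 150 157 155 158
 157 163 162 162 161 162 166 163 164 164 163 162 162 161 161 163 159 159
 158 152 143 141 138 139 139 133 132 130 129 127 146 209 205 135 129 132
 130 128 127 124]
[128 172 192] [104 146 167]
0.072 [[252.9, 179.5], [253.0, 218.4], [252.9, 188.2], [252.9, 210.1]]
0.043 [[252.9, 172.2], [253.0, 207.3], [252.9, 180.1], [253.0, 199.8]]
0.034 [[252.9, 170.3], [253.0, 204.3], [253.0, 177.9], [253.0, 197.0]]
[271 259] [51 58 73]
[271 255] [36 46 61]
[271 251] [52 62 70]
[271 259] [44 52 63]
[271 255] [31 39 54]
[271 251] [48 54 65]
```

The bow is still in the block. The side-view colours are unchanged, and the wrist silhouette rows 173–216 match the predicted 172–218. I'll go down and grip.

Emit:
send_rows:
  commands:
    - [[0,0,0],[-0.0005,-0.0005,-0.035],0.05]
    - [[0,0,0],[0,0,-0.035],0.05]
    - [[0,0,0],[0,0,-0.03],0.05]
    - [[0,0,0],[0,0,-0.0145],0.05]
    - [[0,0,0],[0,0,0],0.05]
  force: 80

```text
time: 7.87
tool_pos: [0.4533, 0.1792, 0.0381]
tcp_rot: [-179.8, -0.2, 149.0]
contact_force: [-0.1, -1.4, -0.1]
gripper_width: 0.05
grasp_force: 0.0
```

Emit:
send_rows:
  commands:
    - [[0,0,0],[0,0,0],0.05]
    - [[0,0,0],[0,0,0],0.02]
    - [[0,0,0],[0,0,0],0.0]
    - [[0,0,0],[0,0,0],0.0]
    - [[0,0,0],[0,0,0],0.0]

```text
time: 8.28
tool_pos: [0.4567, 0.18, 0.0425]
tcp_rot: [179.9, 0.1, 149.0]
contact_force: [-1.0, -0.7, 7.0]
gripper_width: 0.0091
grasp_force: 77.9
```

Emit:
send_rows:
  commands:
    - [[0,0,0],[0,0,0],0.0]
    - [[0,0,0],[0,0,0],0.0]
    - [[0,0,0],[0,0,0],0.0]

```text
time: 8.53
tool_pos: [0.4567, 0.18, 0.0425]
tcp_rot: [179.9, 0.1, 149.0]
contact_force: [-1.0, -0.3, 6.4]
gripper_width: 0.009
grasp_force: 77.9
```

Emit:
send_rows:
  commands:
    - [[0,0,0],[0,0,0.02],0.0]
    - [[0,0,0],[0,0,0.03],0.0]
    - [[0,0,0],[0,0,0.035],0.0]
    - [[0,0,0],[0,0,0.035],0.0]
    - [[0,0,0],[0.01,-0.02,0.02],0.0]

```text
time: 8.95
tool_pos: [0.4658, 0.1619, 0.1855]
tcp_rot: [179.8, 0.1, 149.2]
contact_force: [1.0, 0.0, -0.6]
gripper_width: 0.0089
grasp_force: 78.9
```

Emit:
send_rows:
  commands:
    - [[0,0,5],[0.018,-0.034,0],0.0]
    - [[0,0,5],[0.018,-0.034,0],0.0]
    - [[0,0,5],[0.018,-0.034,0],0.0]
    - [[0,0,5],[0.018,-0.034,0],0.0]
    - [[0,0,3],[0.018,-0.034,0],0.0]

```text
time: 9.37
tool_pos: [0.5564, -0.012, 0.1822]
tcp_rot: [180.0, 0.1, 172.3]
contact_force: [0.7, 1.4, -0.4]
gripper_width: 0.0085
grasp_force: 78.9
```

Emit:
send_rows:
  commands:
    - [[0,0,0],[0.018,-0.034,0],0.0]
    - [[0,0,0],[0.018,-0.034,0],0.0]
    - [[0,0,0],[0.018,-0.034,0],0.0]
    - [[0,0,0],[0.012,-0.025,0],0.0]
    - [[0,0,0],[0,0,0],0.0]

```text
time: 9.78
tool_pos: [0.6236, -0.1425, 0.1814]
tcp_rot: [-179.9, 0.1, 171.8]
contact_force: [-1.7, 1.0, -0.7]
gripper_width: 0.0085
grasp_force: 79.0
```

Emit:
send_rows:
  commands:
    - [[0,0,0],[0,0,0],0.0]
    - [[0,0,0],[0,0,0],0.0]
    - [[0,0,0],[0,0,0],0.0]

```text
time: 10.03
tool_pos: [0.6213, -0.1362, 0.1816]
tcp_rot: [180.0, -0.0, 172.1]
contact_force: [-0.0, -0.5, -0.7]
gripper_width: 0.0089
grasp_force: 79.0
```

```bash
python3 - <<'E'
from h import *
t=sense()["tool_pos"];print(t,sense()["tcp_rot"],sense()["q"][5],sense()["contact_force"])
c=get_calibration("wrist");im=snap("wrist","w7");np.savez("w7.npz",**{k:c[k] for k in("K","cam_to_world")})
p=w2p("wrist",[.6253,-.1365,.07],c)[0];print("lock",p,"nose",w2p("wrist",t-[0,0,.0345],c))
# plug mask: brass
u,v=p.astype(int);cr=im[v-45:v+45,u-45:u+45]
hsv=cv2.cvtColor(im,cv2.COLOR_BGR2HSV);m=((hsv[...,0]>15)&(hsv[...,0]<35)&(hsv[...,1]>120)&(hsv[...,2]>70)).astype(np.uint8)
m[:max(v-45,0)]=0;m[v+45:]=0;m[:,:u-45]=0;m[:,u+45:]=0
print("brass px",m.sum(),np.argwhere(m).min(0),np.argwhere(m).max(0))
M=np.zeros((560,800,3),np.uint8);M[:384,:400]=im[:,56:456];M[:400,400:]=cv2.resize(cr,(400,400),interpolation=3)
cv2.imwrite("pics/m7.png",M)
E
```

```text
[ 0.62131314 -0.13615105  0.18163964] [ 1.79986811e+02 -7.44724487e-03  1.72053232e+02] -11.000522091199267 [-0.01232221 -0.52507108 -0.72056659]
lock [253.7891392  195.67504902] nose [[253.55801274 222.43921579]]
brass px 258 [150 237] [212 291]
```

View pics/m7.png

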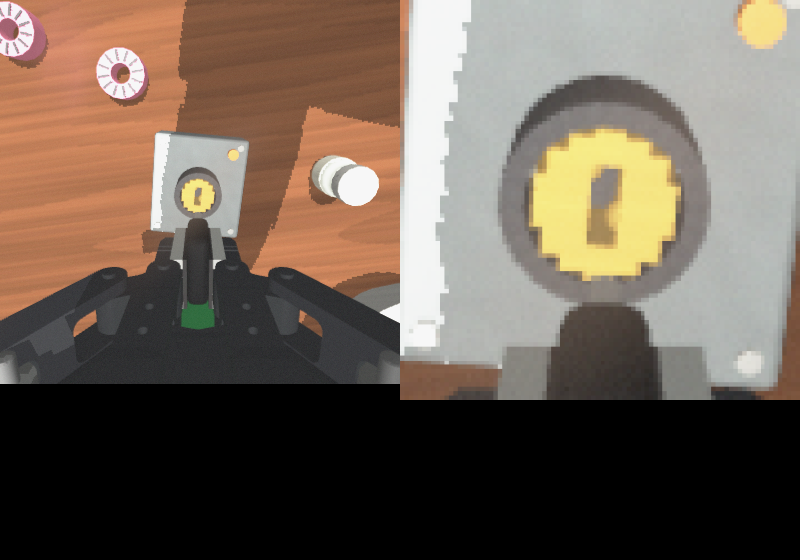

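The wrist view shows the lock: plug centre at about (254,196), keyway about vertical in the image at (253.9,196.5), tilted about 5° to the right. The box corners are at about (211,133), (304,142), (292,238) and (207,232). I'll work out the yaw and offset.

```bash
python3 - <<'E'
from h import *
c=dict(np.load("w7.npz"));im=cv2.imread("pics/w7.png")
B=p2w("wrist",[[211,133],[304,142],[292,238],[207,232]],.04,c)[:,:2];e=np.roll(B,-1,0)-B
print(np.linalg.norm(e,axis=1),np.degrees(np.arctan2(e[:,1],e[:,0])),"centre",B.mean(0))
hsv=cv2.cvtColor(im,cv2.COLOR_BGR2HSV)
w=im[175:220,232:277]; b=((w[...,0]<130)&(w[...,2]>170)).astype(np.uint8)
ct=max(cv2.findContours(b,cv2.RETR_EXTERNAL,cv2.CHAIN_APPROX_NONE)[0],key=cv2.contourArea)
print("plug",(C:=np.array(cv2.fitEllipse(ct)[0])+[232,175]),p2w("wrist",C,.07,c))
h=cv2.convexHull(ct);f=np.zeros_like(b);cv2.fillConvexPoly(f,h,1);f=cv2.erode(f,np.ones((7,7)));k=f&(1-b)
pts=np.argwhere(k)[:,::-1]+[232,175];W=p2w("wrist",pts,.07,c)[:,:2];m=W.mean(0);U,S,V=np.linalg.svd(W-m)
print(len(pts),"slot",pts.mean(0),m,np.degrees(np.arctan2(V[0,1],V[0,0])),S)
for r in k[8:32]:print(''.join('#' if x else '.' for x in r))
E
```

```text
[0.08756774 0.09779665 0.08716272 0.09950034] [  76.63014467  -12.61701695 -102.25394695  167.61286849] centre [ 0.626208   -0.13692021]
plug [255.05552292 193.3860302 ] [[ 0.62338115 -0.13510795  0.07      ]]
343 slot [255.7696793  192.83381924] [ 0.62300326 -0.13441166] 29.285719013250514 [0.11895982 0.08393804]
.................##########..................
...............##############................
.............#################...............
............####################.............
...........########...##..#######............
...........#####.##..####..#######...........
...........##.####...####..######............
............#######.#####.##.##...#..........
............#############.#######.#..........
.............#.##########.#########..........
..............#.#########.####.#.##..........
..............####.######.#######.##.........
...............###.#####..##########.........
................##.####...#########..........
................##.###....#########..........
.................#.###....#########..........
...................###....#########..........
...................###....###...###..........
...................####..#####..##...........
....................####.#..#.##.#...........
.....................###.#####...............
......................#..#######.............
.........................##.###..............
..........................##.................
```

```bash
python3 - <<'E'
from h import *
c=dict(np.load("w7.npz"));im=cv2.imread("pics/w7.png")
hsv=cv2.cvtColor(im,cv2.COLOR_BGR2HSV);b=((hsv[...,1]>90)&(hsv[...,2]>185)&(hsv[...,0]>18)&(hsv[...,0]<35)).astype(np.uint8)[175:220,232:277]
ct=max(cv2.findContours(b,cv2.RETR_EXTERNAL,cv2.CHAIN_APPROX_NONE)[0],key=cv2.contourArea)
C=np.array(cv2.fitEllipse(ct)[0])+[232,175];print("plug",C,p2w("wrist",C,.07,c),cv2.fitEllipse(ct)[1])
f=np.zeros_like(b);cv2.fillConvexPoly(f,cv2.convexHull(ct),1);f=cv2.erode(f,np.ones((7,7)));k=f&(1-b)
pts=np.argwhere(k)[:,::-1]+[232,175];W=p2w("wrist",pts,.07,c)[:,:2];m=W.mean(0);U,S,V=np.linalg.svd(W-m,full_matrices=False)
print(len(pts),"slot",pts.mean(0),m,np.degrees(np.arctan2(V[0,1],V[0,0])),S)
for r in k[8:36]:print(''.join('#' if x else '.' for x in r))
E
```

```text
plug [253.58101273 195.35249519] [[ 0.62498218 -0.13664123  0.07      ]] (32.138851165771484, 32.90005874633789)
84 slot [253.13095238 195.76190476] [ 0.62532003 -0.13709208] -16.241832603966603 [0.04347385 0.0126902 ]
.............................................
.............................................
.............................................
.............................................
.............................................
.....................#####...................
.....................#####...................
...................######....................
...................######....................
...................######....................
...................######....................
...................######....................
...................#####.....................
...................####......................
...................###.......................
...................###.......................
...................###.......................
...................####......................
...................####......................
..................######.....................
..................######.....................
..................######.....................
.............................................
.............................................
.............................................
.............................................
.............................................
.............................................
```

Emit:
send_rows:
  commands:
    - [[0,0,-4.5],[0.0037,-0.0007,-0.03],0.0]
    - [[0,0,0],[0,0,-0.03],0.0]
    - [[0,0,0],[0,0,-0.013],0.0]
    - [[0,0,0],[0,0,0],0.0]
    - [[0,0,0],[0,0,0],0.0]

```text
time: 10.5
tool_pos: [0.625, -0.137, 0.1085]
tcp_rot: [180.0, -0.0, 167.6]
contact_force: [-0.1, -0.0, -0.4]
gripper_width: 0.0089
grasp_force: 79.3
```

Emit:
send_rows:
  commands:
    - [[0,0,0],[0,0,0],0.0]
    - [[0,0,0],[0,0,0],0.0]
    - [[0,0,0],[0,0,0],0.0]

```text
time: 10.75
tool_pos: [0.6262, -0.138, 0.1098]
tcp_rot: [-180.0, 0.1, 167.5]
contact_force: [0.0, 0.2, -0.7]
gripper_width: 0.0088
grasp_force: 79.2
```

Emit:
send_rows:
  commands:
    - [[0,0,0],[0,0,0],0.0]
    - [[0,0,0],[0,0,0],0.0]
    - [[0,0,0],[0,0,0],0.0]

```text
time: 11.0
tool_pos: [0.6255, -0.138, 0.1086]
tcp_rot: [-180.0, 0.0, 167.5]
contact_force: [-0.1, 0.9, 0.5]
gripper_width: 0.0089
grasp_force: 79.2
```

Emit:
send_rows:
  commands:
    - [[0,0,0],[0,0,0],0.0]

```text
time: 11.08
tool_pos: [0.6254, -0.1379, 0.1084]
tcp_rot: [-180.0, 0.0, 167.5]
contact_force: [0.1, 0.2, -0.1]
gripper_width: 0.0088
grasp_force: 79.2
```

```bash
python3 - <<'E'
from h import *
t=sense()["tool_pos"];print(t)
c=get_calibration("wrist");im=snap("wrist","w8");np.savez("w8.npz",**{k:c[k] for k in("K","cam_to_world")})
print("nose",w2p("wrist",t-[0,0,.0345],c),"keyway",w2p("wrist",[.6252,-.1369,.07],c))
M=np.zeros((600,800,3),np.uint8);M[:]=cv2.resize(im[150:300,154:354],(800,600),interpolation=3);cv2.imwrite("pics/m8.png",M)
hsv=cv2.cvtColor(im,cv2.COLOR_BGR2HSV);b=((hsv[...,1]>90)&(hsv[...,2]>120)&(hsv[...,0]>15)&(hsv[...,0]<35)).astype(np.uint8);b[:170]=0;b[290:]=0;b[:,:200]=0;b[:,310:]=0
p=np.argwhere(b);print(len(p),p.min(0),p.max(0))
E
```

```text
[ 0.6253933  -0.13793405  0.10839287]
nose [[253.64651073 222.34467731]] keyway [[255.1534649 219.5914987]]
998 [197 233] [228 278]
```

View pics/m8.png

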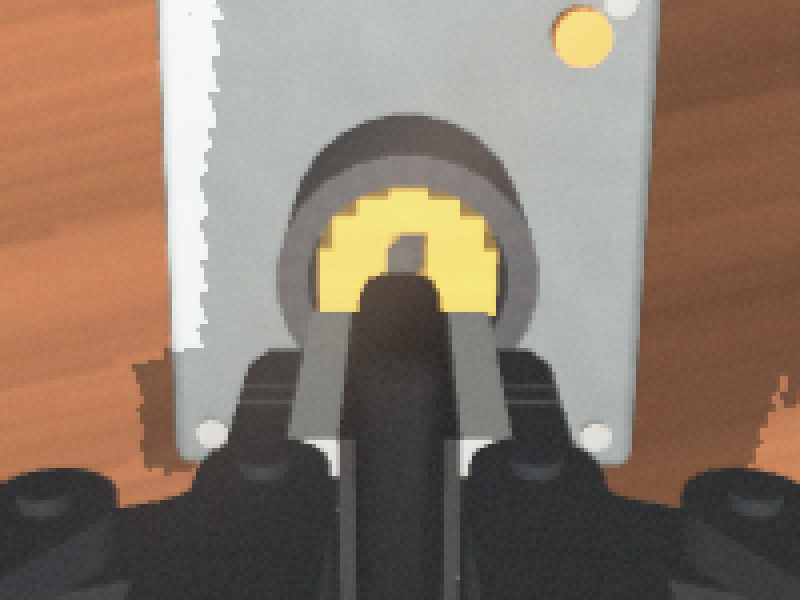

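The zoom shows the lock collar and slot centred at column about 256 and the bow at 254, so the key needs about 1.2 mm to image right. The far end of the slot is at row 208.7 and the far edge of the collar at row 188.8. I'll work out the fore-aft correction from these.

```bash
python3 - <<'E'
from h import *
c=dict(np.load("w8.npz"));t=np.array([.62539,-.13793]);a=np.radians(167.5);u=np.array([np.cos(a),np.sin(a)]);r=np.array([np.sin(a),-np.cos(a)])
for nm,px,o in(("slotfar",[256,208.7],.00825),("collarfar",[256,188.75],.021),("collar L",[154+278/4,219],None),("collar R",[154+538/4,219],None)):
    d=p2w("wrist",px,.07,c)[0,:2]-t; print(nm,"u",(d@u-(o or 0))*1e3,"r",d@r*1e3)
print("bow col pred",w2p("wrist",[*t,.108+.0295],c))
E
```

```text
slotfar u -0.49180244979351967 r 1.4885031471016712
collarfar u -0.15378041242147464 r 1.4534548978083448
collar L u 0.7970518153046293 r -19.358032670747154
collar R u 0.8264479068602442 r 22.367967689198636
bow col pred [[253.65579975 275.44001779]]
```

Emit:
send_rows:
  commands:
    - [[0,0,0],[0.0003,0.0012,0],0.0]
    - [[0,0,0],[0,0,-0.002],0.0]
    - [[0,0,0],[0,0,-0.002],0.0]
    - [[0,0,0],[0,0,-0.002],0.0]
    - [[0,0,0],[0,0,0],0.0]

```text
time: 11.55
tool_pos: [0.6253, -0.1366, 0.1016]
tcp_rot: [180.0, -0.1, 167.5]
contact_force: [-0.2, 0.7, -0.3]
gripper_width: 0.0087
grasp_force: 79.2
```

Emit:
send_rows:
  commands:
    - [[0,0,0],[0,0,-0.002],0.0]
    - [[0,0,0],[0,0,0],0.0]
    - [[0,0,0],[0,0,0],0.0]

```text
time: 11.8
tool_pos: [0.6256, -0.1367, 0.1002]
tcp_rot: [180.0, -0.0, 167.5]
contact_force: [0.5, -0.6, -0.2]
gripper_width: 0.0087
grasp_force: 79.2
```

The nose is about 4 mm into the keyway with no force. I'll push on while rocking.

Emit:
send_rows:
  commands:
    - [[0,0,3],[0,0,-0.001],0.0]
    - [[0,0,-6],[0,0,-0.002],0.0]
    - [[0,0,6],[0,0,-0.002],0.0]
    - [[0,0,-6],[0,0,-0.002],0.0]
    - [[0,0,6],[0,0,-0.001],0.0]

```text
time: 12.22
tool_pos: [0.6261, -0.1376, 0.0928]
tcp_rot: [-179.9, 0.1, 169.6]
contact_force: [-1.0, -0.9, 6.2]
gripper_width: 0.0086
grasp_force: 80.2
```

Emit:
send_rows:
  commands:
    - [[0,0,-6],[0,0,-0.001],0.0]
    - [[0,0,6],[0,0,-0.001],0.0]
    - [[0,0,-6],[0,0,-0.001],0.0]
    - [[0,0,6],[0,0,-0.001],0.0]

```text
time: 12.55
tool_pos: [0.6262, -0.1376, 0.089]
tcp_rot: [-179.9, 0.1, 169.6]
contact_force: [-1.3, -1.5, 9.9]
gripper_width: 0.0085
grasp_force: 80.7
```

Emit:
send_rows:
  commands:
    - [[0,0,-6],[0,0,-0.0015],0.0]
    - [[0,0,6],[0,0,-0.0015],0.0]
    - [[0,0,-6],[0,0,-0.0015],0.0]
    - [[0,0,6],[0,0,-0.0015],0.0]
    - [[0,0,-6],[0,0,-0.001],0.0]

```text
time: 12.97
tool_pos: [0.6271, -0.1371, 0.0825]
tcp_rot: [180.0, 0.2, 165.3]
contact_force: [0.7, -0.1, 0.8]
gripper_width: 0.0088
grasp_force: 79.2
```

Emit:
send_rows:
  commands:
    - [[0,0,6],[0,0,-0.001],0.0]
    - [[0,0,-6],[0,0,-0.001],0.0]
    - [[0,0,6],[0,0,-0.001],0.0]
    - [[0,0,-3],[0,0,-0.0005],0.0]
    - [[0,0,0],[0,0,0],0.0]

```text
time: 13.38
tool_pos: [0.6265, -0.137, 0.0786]
tcp_rot: [-180.0, 0.1, 167.4]
contact_force: [0.4, 0.1, 4.1]
gripper_width: 0.0088
grasp_force: 79.7
```

Emit:
send_rows:
  commands:
    - [[0,0,3],[0,0,-0.001],0.0]
    - [[0,0,-6],[0,0,-0.001],0.0]
    - [[0,0,3],[0,0,0],0.0]
    - [[0,0,0],[0,0,0],0.0]
    - [[0,0,0],[0,0,0],0.0]

```text
time: 13.8
tool_pos: [0.6267, -0.137, 0.0784]
tcp_rot: [-180.0, 0.2, 167.5]
contact_force: [-3.9, 0.9, 20.3]
gripper_width: 0.0088
grasp_force: 82.4
```

The key is home: it stops at z 0.0784 with 20 N. I'll turn it clockwise now.

Emit:
send_rows:
  commands:
    - [[0,0,-6],[0,0,0.0007],0.0]
    - [[0,0,-6],[0,0,0],0.0]
    - [[0,0,-6],[0,0,0],0.0]
    - [[0,0,-6],[0,0,0],0.0]
    - [[0,0,-6],[0,0,0],0.0]

```text
time: 14.22
tool_pos: [0.6267, -0.1371, 0.0785]
tcp_rot: [179.9, 0.2, 137.2]
contact_force: [-1.9, 0.4, 14.5]
gripper_width: 0.0085
grasp_force: 81.2
```

Emit:
send_rows:
  commands:
    - [[0,0,-6],[0,0,0],0.0]
    - [[0,0,-6],[0,0,0],0.0]
    - [[0,0,-6],[0,0,0],0.0]
    - [[0,0,-6],[0,0,0],0.0]
    - [[0,0,-6],[0,0,0],0.0]

```text
time: 14.63
tool_pos: [0.6267, -0.1372, 0.0785]
tcp_rot: [179.9, 0.1, 107.2]
contact_force: [-2.3, -0.4, 13.3]
gripper_width: 0.0087
grasp_force: 81.2
```

```bash
python3 -c "
from h import *
s=sense();print({k:np.round(s[k],4) for k in('tool_pos','tcp_rot','contact_force','moment','q')})"
```

```text
{'tool_pos': array([ 0.6267, -0.1372,  0.0785]), 'tcp_rot': array([1.798805e+02, 1.148000e-01, 1.072363e+02]), 'contact_force': array([-2.2795, -0.401 , 13.3371]), 'moment': array([-0.0889,  0.5672,  0.0985]), 'q': array([-1.88631e+01,  3.54942e+01, -2.66080e+00,  5.16808e+01,
       -2.24000e-02,  5.39005e+01])}
```

Turned 60° so far. I need about 106° in total, so I'll continue and watch the moment about z.

Emit:
send_rows:
  commands:
    - [[0,0,-6],[0,0,0],0.0]
    - [[0,0,-6],[0,0,0],0.0]
    - [[0,0,-6],[0,0,0],0.0]
    - [[0,0,-6],[0,0,0],0.0]
    - [[0,0,-6],[0,0,0],0.0]

```text
time: 15.05
tool_pos: [0.6265, -0.1372, 0.0785]
tcp_rot: [179.9, 0.0, 77.2]
contact_force: [-3.2, 0.3, 14.5]
gripper_width: 0.0085
grasp_force: 81.3
```

```bash
python3 -c "
from h import *
s=sense();print({k:np.round(s[k],4) for k in('tcp_rot','contact_force','moment')})"
```

```text
{'tcp_rot': array([1.798575e+02, 4.670000e-02, 7.723920e+01]), 'contact_force': array([-3.2227,  0.2938, 14.5263]), 'moment': array([-0.0282,  0.7613,  0.1157])}
```

Emit:
send_rows:
  commands:
    - [[0,0,-5],[0,0,0],0.0]
    - [[0,0,-5],[0,0,0],0.0]
    - [[0,0,-4],[0,0,0],0.0]
    - [[0,0,0],[0,0,0],0.0]

```text
time: 15.38
tool_pos: [0.6265, -0.1371, 0.0785]
tcp_rot: [179.9, 0.0, 63.3]
contact_force: [-3.9, -0.7, 14.5]
gripper_width: 0.009
grasp_force: 81.3
```

```bash
python3 -c "
from h import *
s=sense();print({k:np.round(s[k],4) for k in('tcp_rot','contact_force','moment')})"
```

```text
{'tcp_rot': array([1.798559e+02, 4.000000e-04, 6.329690e+01]), 'contact_force': array([-3.9025, -0.7297, 14.4617]), 'moment': array([0.0753, 0.7355, 0.2655])}
```

Emit:
send_rows:
  commands:
    - [[0,0,-3],[0,0,0],0.0]
    - [[0,0,0],[0,0,0],0.0]
    - [[0,0,0],[0,0,0],0.0]

```text
time: 15.63
tool_pos: [0.6265, -0.137, 0.0785]
tcp_rot: [179.9, -0.0, 60.6]
contact_force: [-2.9, 0.1, 14.0]
gripper_width: 0.0089
grasp_force: 81.5
```

```bash
python3 -c "
from h import *
s=sense();print({k:np.round(s[k],4) for k in('tool_pos','tcp_rot','contact_force','moment')})
sc=snap('scene','s9');w=snap('wrist','w9')
M=np.zeros((384,800,3),np.uint8);u=w2p('scene',[.641,.2125,.06])[0].astype(int);M[:280,:280]=cv2.resize(sc[u[1]-35:u[1]+35,u[0]-35:u[0]+35],(280,280));M[:,288:]=w;cv2.imwrite('pics/m9.png',M)"
```

```text
{'tool_pos': array([ 0.6265, -0.137 ,  0.0785]), 'tcp_rot': array([ 1.798577e+02, -5.800000e-03,  6.056540e+01]), 'contact_force': array([-2.8997,  0.1477, 13.9793]), 'moment': array([0.1373, 0.7247, 0.5906])}
```

The moment about z jumped from 0.27 to 0.59 Nm over 3°, so the plug is on its hard stop after 1.87 rad. The push is steady at 14 N and the grip at 80 N. I'll hand in.

```bash
python3 -c "
from workcell import *
print(close_job())"
```

```text
the job is handed in; nothing more can be done
None
```

The job is handed in with the burr down on its seat and the key pushed home, turned 1.87 rad to a hard stop and still gripped at about 80 N; the hand-in returned no verdict, and the jar and cutter were not re-checked at the end.

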